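Present the sealed sample vial to the base-code reader

TASK

Book in the one sealed sample in the blue transport rack: fold the rack's wire retaining bail right back off the vials, draw the vial with the white cap straight up out of its place, and hold it in the air with its coded base centred over the sloping window of the code reader, about 15 mm off the glass and square to it, without touching the reader. The program finishes while the gripper still holds the vial there, quite still; leave the three open vials in their places and the two dropper bottles behind the rack where they stand.

Things in the scene. Friction and masses are not known exactly. Their poses are not given: they have to be found in the camera images.
- rack: Blue vial rack, 60 (x) x 204 (y) x 54 mm, fixed to the spot. Origin: centre of its underside, z up, y along the row, x away from the robot's side. Four places at y = -63, -21, 21, 63 mm: vials stand on its floor, 10 mm above the bench, in 28 mm holes of a guide plate whose top is 50 mm above the bench. Any vial may be in any place.
- bail (a joint): Angle (rad) of the rack's wire bail: a U, 216 mm long, hinged on both rack ends 30 mm above the bench (axis rack y, at x = 0). Near 0 it is upright, its cross bar 106 mm above the bench over all the vials, so none can be lifted; growing, it folds to rack +x and down to a stop at 1.30. Light friction (about 1 N at the bar) keeps it where it is left.
- bail_bar (a point): Middle of the bail's cross bar, which runs along rack y: a grey sleeve 9 mm thick and 150 mm long on the wire, 76 mm from the hinge axis.
- vial_capped: The sealed sample vial: 26 mm body with a white 28 mm screw cap, 92 mm tall overall (solid to grip up to 89 mm), 34 g nominal, fixed cap. Origin at the centre of its base, z up along its axis. It carries a small square code under its base. It is the only vial with a cap.
- vial_open_a: Open empty vial without a cap, clear threaded neck, 26 mm wide, 89 mm tall, loose in the rack. Origin at the centre of its base.
- vial_open_b: Open empty vial without a cap, as vial_open_a.
- vial_open_c: Open empty vial without a cap, as vial_open_a.
- reader: Bench code reader, standing firm (fixed): a black foot 120 x 100 mm, a column and a tilted light grey head 88 x 88 x 34 mm; about 100 mm tall at its far edge. Origin on the bench under the middle of the head; its x axis points away from the operator's side.
- reader_window: The reader's sloping window: origin at the centre of the dark 44 mm square glass, 74 mm above the bench, flush with the black frame round it. Its z axis is the outward normal of the glass, which leans 0.60 rad from the vertical towards the operator (reader -x); its y axis is level.
- dropper_red: Bystander: loose small white dropper bottle with a red cap, 31 x 31 x 62 mm, origin at the centre of its underside.
- dropper_blue: Bystander: loose small white dropper bottle with a blue cap, 31 x 31 x 62 mm, origin at the centre of its underside.

How it is judged (in metres and radians):
On the way, in this order (a step that is already met when the one before it is completed fails the run):
1. the bail is folded back at least 1.0 rad, all vials still in their places (value of joint bail above 1 rad and distance of vial_capped from where it was at the start of the episode below 0.012 m), for 0.2 s.
2. the capped vial is drawn up clear of the rack, near upright, in the fingers (z of vial_capped in the frame of rack above 0.055 m and x of vial_capped in the frame of rack between -0.03 and 0.03 m and angle between vial_capped's own z axis and vertical below 0.3 rad and contact force between the fingers and vial_capped above 1 N).
At the end, for the whole second after the job is handed in: The fingers hold the capped vial still, cap up, touching nothing else: base centre within 9 mm of the window's centre each way along the glass and 7 to 23 mm off it, axis within 0.14 rad of its normal; bail back at least 1.0 rad; open vials moved less than 12 mm (x of vial_capped in the frame of reader_window between -0.009 and 0.009 m and y of vial_capped in the frame of reader_window between -0.009 and 0.009 m and z of vial_capped in the frame of reader_window between 0.007 and 0.023 m and angle between the z axis of vial_capped and the z axis of reader_window, either way round below 0.14 rad and angle between vial_capped's own z axis and vertical below 0.9 rad and height (world z) of vial_capped above 0.06 m and linear speed of vial_capped below 0.015 m/s and angular speed of vial_capped below 0.15 rad/s and contact force between the fingers and vial_capped above 1 N and contact force between vial_capped and reader below 0.1 N and value of joint bail above 1 rad and distance of each of vial_open_a, vial_open_b, vial_open_c from where it was at the start of the episode below 0.012 m); the arm keeps its last pose, push and grip.
It fails at once if the vial or the robot touches the reader (over 1 N) (contact force between any of vial_capped, the arm, the fingers and reader above 1 N).
It fails at once if an open vial is drawn out or displaced by more than 15 mm (distance of any of vial_open_a, vial_open_b, vial_open_c from where it was at the start of the episode above 0.015 m).
It fails at once if a dropper bottle is moved by more than 20 mm (distance of any of dropper_red, dropper_blue from where it was at the start of the episode above 0.02 m).
It also fails if it takes over 48 s, if anything falls off the work surface, if the arm or the gripper's body presses on something with over 40 N, if the wrist force passes 120 N, or if a joint passes its speed limit or range.

ROBOT

A 6-joint arm with a two-finger parallel gripper is mounted at the origin on a cart in front of the work surface, level with it; the furniture and walls round the work are solid. World frame = base frame: x ahead of the robot, y to its left, z up, the work surface at z = 0. Lengths are in m, angles in degrees, forces in N, time in s.
With the tool pointing down it reaches from about 0.35 to 0.875 m from the base axis. Payload 4.2 kg.
Tool frame: the origin (TCP) lies on the front face of the gripper's body, between the roots of the fingers; the fingertips stand 70 mm ahead of it and the grasp point (between the pads) lies 51 mm ahead of it (r.nose_length is the distance from the TCP to the fingertips, in m); z points along the fingers, y is the direction in which the jaws open and shut (so a half turn about z gives the same grasp; the last joint's range is limited). The gripper opens to 87 mm and grips with 3 to 60 N. Pads are 19 mm wide; open, the fingers measure 117 mm over their backs; the gripper's body (75 mm by 190 mm) begins 51 mm behind the grasp point.
Start: joints at [-50.672, 22.042, 0.453, 0, -68.411, -14.817], TCP at [0.259, -0.569, 0.292] pointing down, gripper open.
Joint ranges: [-179.83, 179.83], [-69.29, 118.12], [-61.27, 80.66], [-181.25, 117.63], [-171.15, -9.14], [-177.46, 177.46]. Speed limits (degrees/s): [159.86, 159.86, 180, 180, 180, 180].

INTERFACE

Orientations are given as a 3x3 rotation matrix whose columns are the frame's x, y, z axes.
In Python, from station import telemetry, capture, order, r gives the robot as it stands.
- The arm moves only by the tool drive_tool, never from a script. Its argument "series" is a list of rows, each a list of 4 numbers: the shift along the tool's x, y, z as a fraction of full scale, then the turn about the tool's z as a fraction of full scale. In form: [[dx, dy, dz, turn], ...]. A call has 1 to 10 rows; each row is the pose to reach, as a shift and turn from the pose commanded when the call began, along the tool's axes at that moment; what a row does not reach only later rows make up. Full scale, the value 1, is 0.12 m for a shift and 2 rad for a turn. A row lasts 1/8 s, in which the tool goes at most 62.5 mm and 10.7 degrees, less where a joint would pass 70% of its speed; a pose out of reach is approached as far as the arm can. A call with a number of a shift or a turn outside -1 to 1 is refused whole. A call with a gripper value outside its range is refused whole. "fingers" is the finger opening in mm, from 0 to 87, set as the call begins (left out, the last holds). The fingers move at their own pace and stop on an object; the grip force is fixed at half the most. Time passes only in rows, so rows that repeat a pose let the fingers close. It gives the time, the measured TCP pose, the force and the opening at its end, in the units of the state.
- telemetry.sense(): the state, without advancing time (a new reading comes with each control period).
- capture(name): name is "side" or "top" or "wrist"; returns a dict with "color" (384x512x3 uint8, blue, green, red), "fx", "fy", "cx", "cy" (pixels), "eye" and "attitude" of the camera in the world; the wrist camera has in their place "mount" (4x4, takes a point from camera to tool coordinates, whose origin is the TCP and whose axes are the flange's). Camera axes: x right, y up, looking along -z (the intrinsics and any distortion apply to the point x, -y, -z); pixel columns grow to the right and rows downward; lengths in m; the calibration is good to about 2 mm. A picture is of the moment at which its call begins: read the wrist's pose just before it. There is no depth.
- order.finish_job(): hands the job in, once; it reports no verdict.
The state is a dict: "time_s": time; "joints": joint angles; "joint_velocities": joint speeds; "effort": joint torques, N m; "tcp_pos": TCP position; "ee_rot": TCP orientation; "wrist_force": force on the tool from outside, world axes, zero at the start; "moment": the same for the moment, N m; "gripper_width": opening from 0.0 (shut) to 1.0 (fully open).
Only numpy, scipy, OpenCV 4.12 (cv2) and the standard library are available. Lean on these libraries where they do the work, as an engineer would, in place of code of your own. Each camera call takes 0.05 s, during which the arm holds its last target. There are 200 camera calls.

## Working session

There is one attempt and no reset: what is moved stays moved. The work goes in short steps, Python scripts to look and compute and a tool call to move; the robot and the scene stay as the last step left them, time stands still between calls to the robot, and variables do not carry over. Pictures are saved under pics/ and viewed, about 8 in all and at most 12, crops included, and the job is handed in when it is done.

Besides the shell and the picture viewer there is one more tool, called after "Emit:" as name(argument=value, ...), one argument or row to a line, values as JSON. drive_tool: Moves the arm, as the interface text tells. Shift numbers are shares of 0.12 m and turn numbers shares of 2 rad, none past 1 either way. Its arguments: {"type":"object","properties":{"series":{"type":"array","items":{"type":"array","items":{"type":"number","minimum":-1,"maximum":1}}},"fingers":{"type":"number"}},"required":["series"]}

```bash
ls; mkdir -p pics; python3 - <<'E'
from station import telemetry, capture, order, r
import cv2,numpy as np
np.set_printoptions(precision=4,suppress=True)
s=telemetry.sense(); print(s)
for n in("side","top","wrist"):
    c=capture(n); cv2.imwrite(f"pics/{n}0.png",c["color"]); print(n,{k:v for k,v in c.items() if k!="color"})
a=cv2.imread("pics/side0.png");b=cv2.imread("pics/top0.png")
E
```

```text
pics
{'time_s': 0.0, 'joints': array([-50.6724,  22.092 ,   0.3792,  -0.0293, -68.41  , -14.8165]), 'joint_velocities': array([ 0.0376, -0.064 , -0.0454,  0.0454,  0.0273,  0.047 ]), 'effort': array([  0.0002, -39.0668,  18.7411,   4.2199,   0.0109,  -0.0002]), 'tcp_pos': array([ 0.2591, -0.5683,  0.2911]), 'ee_rot': array([[-0.91  , -0.4147, -0.001 ],
       [-0.4147,  0.91  ,  0.002 ],
       [ 0.0001,  0.0022, -1.    ]]), 'wrist_force': array([ 0.1335, -0.9931,  0.2334]), 'moment': array([-0.0413, -0.034 ,  0.0612]), 'gripper_width': 1.0008435966006262}
side {'fx': 358.54120954665757, 'fy': 358.54120954665757, 'cx': 250.47414733534399, 'cy': 195.1073794201324, 'eye': array([0.2118, 0.4782, 0.4917]), 'attitude': array([[-0.867 ,  0.2246, -0.4448],
       [-0.4983, -0.3856,  0.7765],
       [ 0.0029,  0.8949,  0.4463]])}
top {'fx': 436.0374867508468, 'fy': 436.0374867508468, 'cx': 258.98124925614985, 'cy': 187.74967049210682, 'eye': array([ 0.4894, -0.1889,  1.138 ]), 'attitude': array([[-0.0288,  0.9928, -0.1161],
       [-0.9991, -0.0322, -0.0279],
       [-0.0314,  0.1152,  0.9928]])}
wrist {'fx': 324.9555840689779, 'fy': 324.9555840689779, 'cx': 259.807600402238, 'cy': 194.32737822362833, 'mount': array([[ 0.0003,  0.9637,  0.2671,  0.0734],
       [ 1.    , -0.0003, -0.0002, -0.0004],
       [-0.0001,  0.2671, -0.9637, -0.0933],
       [ 0.    ,  0.    ,  0.    ,  1.    ]])}
```

View pics/top0.png

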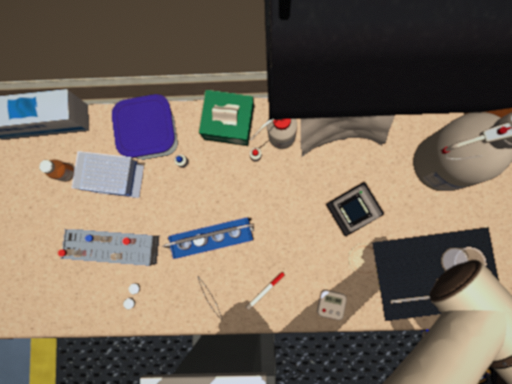

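View pics/side0.png

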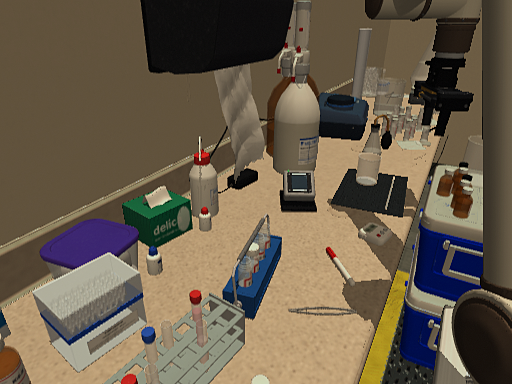

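The top view shows the rack at about (210,238), the reader at (355,208), and the droppers at (180,160) and (256,154). The side view shows the rack at (255,275), the reader at (298,190), and the droppers at (154,260) and (205,218).

```bash
python3 - <<'E'
import cv2,numpy as np
a=cv2.imread("pics/side0.png");b=cv2.imread("pics/top0.png")
z=lambda im,x,y,w,h:cv2.resize(im[y:y+h,x:x+w],(400,300),interpolation=cv2.INTER_CUBIC)
o=np.vstack([np.hstack([z(b,160,203,100,75),z(b,320,175,70,52.5.__int__())]),np.hstack([z(a,205,205,120,90),z(a,265,160,68,51)])])
cv2.imwrite("pics/c1.png",o)
E
```

```text
(no output)
```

View pics/c1.png

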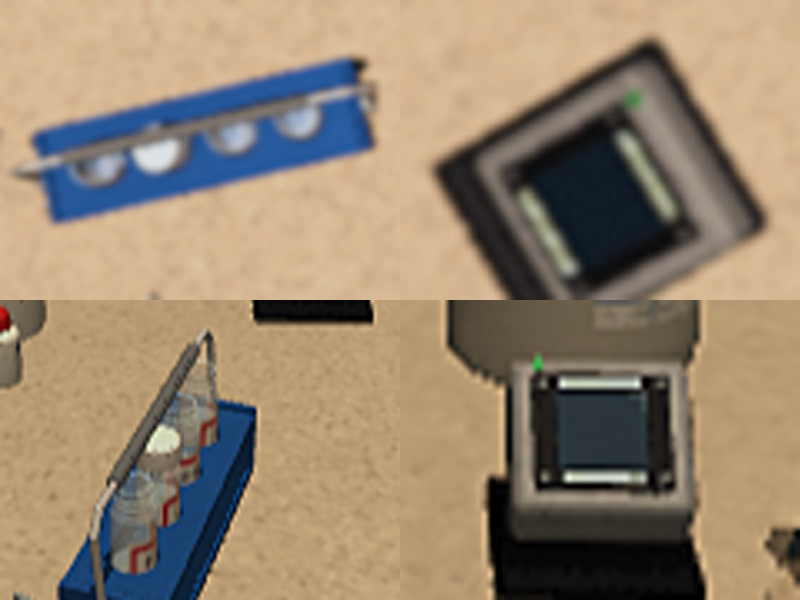

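In the crop the white cap is second from the image-left (+y) end of the rack, at top (199,241). The reader's glass is at about top (355,209). Its lit strips and foot show that it faces image lower-left. The bail is near upright over the vials.

```bash
cat > h.py <<'E'
import cv2,numpy as np
np.set_printoptions(precision=4,suppress=True)
def ray(c,p):
    d=np.array([(p[0]-c['cx'])/c['fx'],-(p[1]-c['cy'])/c['fy'],-1.]); d=c['attitude']@d
    return c['eye'],d/np.linalg.norm(d)
def onz(c,p,z):
    e,d=ray(c,p); return e+d*(z-e[2])/d[2]
def tri(c1,p1,c2,p2):
    e1,d1=ray(c1,p1);e2,d2=ray(c2,p2)
    t=np.linalg.lstsq(np.c_[d1,-d2],e2-e1,rcond=None)[0]
    a=e1+t[0]*d1;b=e2+t[1]*d2; return (a+b)/2,np.linalg.norm(a-b)
def proj(c,P):
    q=c['attitude'].T@(np.array(P)-c['eye']); return np.array([c['cx']+c['fx']*q[0]/-q[2],c['cy']-c['fy']*q[1]/-q[2]])
def wristcam(c,s):
    M=c['mount'];c=dict(c);R=s['ee_rot'];c['attitude']=R@M[:3,:3];c['eye']=s['tcp_pos']+R@M[:3,3];return c
def big(m,box):
    x0,y0,x1,y1=box;k=np.zeros_like(m);k[y0:y1,x0:x1]=m[y0:y1,x0:x1]
    cs,_=cv2.findContours(k,cv2.RETR_EXTERNAL,cv2.CHAIN_APPROX_NONE); return max(cs,key=cv2.contourArea)
E
python3 - <<'E'
from h import *; from station import capture
T=capture('top');S=capture('side')
hsv=lambda c:cv2.cvtColor(c['color'],cv2.COLOR_BGR2HSV)
ht,hs=hsv(T),hsv(S)
blue=cv2.inRange(ht,(100,140,50),(125,255,255))
x=blue.copy();m=np.zeros_like(x);m[205:275,155:265]=x[205:275,155:265]
pts=cv2.findNonZero(m);rc=cv2.boxPoints(cv2.minAreaRect(pts))
W=np.array([onz(T,p,.054) for p in rc]);print('rack px',rc,'\nW',W,'\ncentre',W.mean(0),'sides',[np.linalg.norm(W[i]-W[i-1]) for i in range(4)])
# cap
cap=cv2.inRange(ht,(0,0,190),(180,70,255));k=big(cap,(192,228,210,250));print('cap px',k.reshape(-1,2).min(0),k.reshape(-1,2).max(0))
# glass
for n,c,h,b in(('T',T,ht,(325,180,390,235)),('S',S,hs,(270,165,325,200))):
    g=cv2.inRange(h,(95,60,20),(130,255,110));k=big(g,b);r=cv2.minAreaRect(k);bx=cv2.boxPoints(r);ctr=k.reshape(-1,2).mean(0);M=cv2.moments(k)
    print(n,'glass',r,bx.tolist(),M['m10']/M['m00'],M['m01']/M['m00'])
# sleeve end pts in crop -> tri rough
print('bar', tri(T,(210.5,238),S,(205+155*.3,205+110*.3)))
E
```

```text
rack px [[168.4765 236.3237]
 [247.6703 217.6052]
 [252.7254 238.9922]
 [173.5316 257.7107]] 
W [[ 0.5019  0.0703  0.054 ]
 [ 0.5424 -0.1281  0.054 ]
 [ 0.4893 -0.1393  0.054 ]
 [ 0.4489  0.058   0.054 ]] 
centre [ 0.4956 -0.0348  0.054 ] sides [np.float64(0.05436836378709059), np.float64(0.20251118965586293), np.float64(0.05430733321789513), np.float64(0.20129911773008133)]
cap px [194 238] [203 244]
T glass ((353.9558410644531, 209.92645263671875), (20.06533432006836, 15.091875076293945), 59.03623962402344) [[342.323486328125, 205.20587158203125], [355.2646484375, 197.441162109375], [365.58819580078125, 214.64703369140625], [352.64703369140625, 222.4117431640625]] 353.9194756554307 209.82209737827716
S glass ((299.0, 181.5), (13.0, 14.0), 90.0) [[292.0, 175.0], [306.0, 175.0], [306.0, 188.0], [292.0, 188.0]] 298.797583081571 182.06344410876133
bar (array([ 0.4992, -0.039 ,  0.1022]), np.float64(0.01067505848051348))
```

```bash
python3 - <<'E'
from h import *; from station import capture
T=capture('top');S=capture('side')
p,e=tri(T,(353.95,209.9),S,(299,181.8));print('window tri',p,e,'onplane',onz(T,(354.4,210.4),.074),onz(S,(299.5,182.3),.074))
bx=np.array([[342.32,205.2],[355.26,197.44],[365.59,214.65],[352.65,222.41]])+.5
# side edges long (image dir 0->... ) lower edge = 0..3 (foot side), upper = 1,2
hz=[.074-.0124,.074+.0124,.074+.0124,.074-.0124]
W=np.array([onz(T,b,z) for b,z in zip(bx,hz)]);print(W,W.mean(0));
xd=(W[1]+W[2]-W[0]-W[3])/2;yd=(W[0]+W[1]-W[3]-W[2])/2;print(xd,np.linalg.norm(xd),np.degrees(np.arctan2(xd[1],xd[0])),yd,np.linalg.norm(yd),np.degrees(np.arctan2(yd[1],yd[0])))
E
```

```text
window tri [ 0.5515 -0.3879  0.0751] 0.0015873288841964598 onplane [ 0.551  -0.3889  0.074 ] [ 0.5491 -0.3882  0.074 ]
[[ 0.5642 -0.3635  0.0616]
 [ 0.5802 -0.3914  0.0864]
 [ 0.5381 -0.4137  0.0864]
 [ 0.5213 -0.3865  0.0616]] [ 0.5509 -0.3888  0.074 ]
[ 0.0164 -0.0275  0.0248] 0.040530795552815316 -59.185328155811426 [0.0425 0.0226 0.    ] 0.04815674817985347 28.047454869990037
```

Emit:
drive_tool(
  series=[
    [-1,1,0,0],
    [-1,1,0,0],
    [-1,1,0,0],
  ],
  fingers=0,
)

```text
time_s: 0.72
tcp_pos: [0.319, -0.4077, 0.2924]
ee_rot: [[-0.91, -0.415, 0.0], [-0.415, 0.91, 0.0], [-0.0, -0.0, -1.0]]
wrist_force: [0.4, -0.5, 0.1]
gripper_width: 0.747
```

Emit:
drive_tool(
  series=[
    [-1,1,0,0],
    [-1,1,0,0],
    [-1,1,0,0],
  ],
)

```text
time_s: 1.1
tcp_pos: [0.3785, -0.2486, 0.2927]
ee_rot: [[-0.909, -0.416, 0.001], [-0.416, 0.909, -0.0], [-0.001, -0.001, -1.0]]
wrist_force: [1.0, -0.4, -0.4]
gripper_width: 0.404
```

Emit:
drive_tool(
  series=[
    [-1,0.9,0,0.11],
    [-1,0.9,0,0.11],
    [-1,0.9,0,0.11],
    [-1,0.9,0,0.11],
  ],
)

```text
time_s: 1.6
tcp_pos: [0.4435, -0.1003, 0.2925]
ee_rot: [[-0.977, -0.211, 0.001], [-0.211, 0.977, 0.0], [-0.001, -0.0, -1.0]]
wrist_force: [-0.1, -0.5, -0.0]
gripper_width: 0.018
```

```bash
cat >> h.py <<'E'
RO=np.array([.4956,-.0348]);RY=np.radians(11.6)
RX=np.array([np.cos(RY),np.sin(RY)]);RYv=np.array([-RX[1],RX[0]])
def rack(x,y,z): return np.r_[RO+x*RX+y*RYv,z]
def need(s,P):  # shift fractions, tool axes
    return s['ee_rot'].T@(np.array(P)-s['tcp_pos'])/.12
def az(s): return np.degrees(np.arctan2(s['ee_rot'][1,1],s['ee_rot'][0,1]))
E
python3 - <<'E'
from h import *; from station import capture,telemetry
s=telemetry.sense();c=capture('wrist');print(s['time_s'],s['tcp_pos'],az(s),s['joints'],s['ee_rot'][:,2])
print('to start',need(s,rack(-.05,-.025,.1735)))
cv2.imwrite('pics/w1.png',c['color']);np.save('w1.npy',dict(c=wristcam(c,s)),allow_pickle=True)
E
```

```text
1.6 [ 0.4435 -0.1003  0.2925] 102.18869315953134 [  7.8312   5.1776 -22.1994  -0.0028 -62.5737 -85.6412] [ 0.0008  0.0002 -1.    ]
to start [-0.1197  0.2378  0.9915]
```

View pics/w1.png

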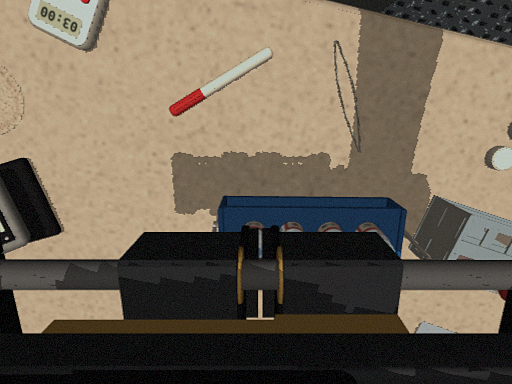

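The wrist view shows the rack's near long side at rows 196–208, columns 219–405, seen under the gripper body.

```bash
python3 - <<'E'
from h import *
c=np.load('w1.npy',allow_pickle=True).item()['c']
h=cv2.cvtColor(c['color'],cv2.COLOR_BGR2HSV);m=cv2.inRange(h,(100,120,30),(128,255,255))
for u in(230,260,300,340,390):
    r=np.where(m[190:235,u])[0]+190
    print(u,r.min(),r.max(),h[194:214,u,2].tolist())
for u,v in((222,206),(402,206),(300,206)):
    for z in(.054,): 
        P=onz(c,(u,v),z)[:2]-RO; print(u,v,z,P@RX,P@RYv)
for v in(196,): 
    for u in(230,390): P=onz(c,(u,v),0)[:2]-RO; print('bottom',P@RX,P@RYv)
row=m[215];q=np.where(row[200:420])[0]+200;print(q.min(),q.max())
for u in(q.min(),q.max()+1): P=onz(c,(u,215.5),.054)[:2]-RO; print('ends',P@RX,P@RYv)
E
```

```text
230 196 231 [119, 117, 42, 73, 73, 78, 76, 77, 76, 76, 73, 62, 43, 66, 75, 79, 72, 73, 77, 77]
260 197 221 [116, 117, 50, 58, 75, 76, 78, 74, 75, 72, 82, 75, 42, 55, 77, 74, 72, 74, 76, 79]
300 197 223 [119, 123, 58, 52, 72, 72, 76, 75, 75, 79, 71, 78, 56, 45, 81, 79, 78, 74, 75, 75]
340 197 226 [113, 115, 118, 44, 68, 77, 76, 74, 81, 82, 74, 75, 62, 39, 67, 79, 72, 71, 79, 76]
390 199 234 [113, 115, 114, 118, 78, 36, 47, 40, 42, 43, 40, 43, 42, 42, 40, 83, 76, 75, 74, 74]
222 206 0.054 -0.03194158995751611 -0.09421125620050191
402 206 0.054 -0.033982893945549 0.09840176536156753
300 206 0.054 -0.03282613545085062 -0.010747459931501764
bottom -0.02778980831751492 -0.09047783681316504
bottom -0.02988207535035819 0.10690195811560994
219 405
ends -0.021158103741091287 -0.09766871243707818
ends -0.02329590904738011 0.10409143221476407
```

Emit:
drive_tool(
  series=[
    [-0.11,0.25,0.5,0],
    [-0.11,0.25,1,0],
    [-0.11,0.25,1,0],
    [-0.11,0.25,1,0],
  ],
)

```text
time_s: 2.15
tcp_pos: [0.4503, -0.0713, 0.1739]
ee_rot: [[-0.979, -0.206, 0.002], [-0.206, 0.979, -0.001], [-0.002, -0.001, -1.0]]
wrist_force: [1.3, 1.2, -0.2]
gripper_width: 0.005
```

```bash
sed -i 's/^RO=.*/RO=np.array([.4942,-.0330]);RY=np.radians(12.1)/' h.py; python3 - <<'E'
from h import *; from station import capture,telemetry
s=telemetry.sense();print(s['tcp_pos'],az(s),s['time_s']); d=s['tcp_pos'][:2]-RO;print(d@RX,d@RYv)
for P in((-.02,.1735),(.015,.1735),(.041,.1735),(.05,.157),(.06,.14),(.066,.128)): print(need(s,rack(P[0],-.025,P[1])))
E
```

```text
[ 0.4503 -0.0713  0.1739] 101.8848382898355 2.15
-0.05094993739886919 -0.028266690984364996
[-0.2578  0.0282  0.0035]
[-0.5495  0.0293  0.0041]
[-0.7661  0.0301  0.0046]
[-0.8408  0.0305  0.1422]
[-0.9239  0.031   0.2841]
[-0.9737  0.0313  0.3842]
```

Emit:
drive_tool(
  series=[
    [-0.25,0,0,0],
    [-0.4,0,0,0],
    [-0.5,0,0,0],
    [-0.6,0,0,0],
    [-0.7,0,0,0],
    [-0.77,0,0,0],
    [-0.77,0,0,0],
  ],
)

```text
time_s: 3.02
tcp_pos: [0.5408, -0.0513, 0.1725]
ee_rot: [[-0.978, -0.207, 0.002], [-0.207, 0.978, 0.0], [-0.002, -0.0, -1.0]]
wrist_force: [0.8, -0.5, 1.8]
gripper_width: 0.012
```

```bash
python3 - <<'E'
from h import *; from station import capture
S=capture('side');T=capture('top')
z=lambda im,x,y,w,h:cv2.resize(im[y:y+h,x:x+w],(400,300),interpolation=cv2.INTER_CUBIC)
cv2.imwrite('pics/c2.png',np.hstack([z(S['color'],195,185,140,105),z(T['color'],150,190,120,90)]))
E
```

```text
(no output)
```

View pics/c2.png

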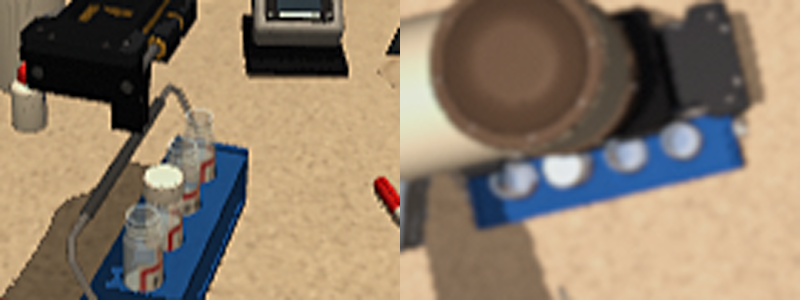

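The bail is now leaning away with the fingertip on it, and all the vials still stand. I'll press it down along its arc.

Emit:
drive_tool(
  series=[
    [-0.04,0,0.08,0],
    [-0.09,0,0.15,0],
    [-0.14,0,0.23,0],
    [-0.18,0,0.3,0],
    [-0.21,0,0.36,0],
    [-0.22,0,0.39,0],
    [-0.22,0,0.39,0],
    [-0.22,0,0.39,0],
  ],
)

```text
time_s: 4.12
tcp_pos: [0.565, -0.0462, 0.1251]
ee_rot: [[-0.979, -0.206, -0.001], [-0.206, 0.979, -0.0], [0.001, 0.0, -1.0]]
wrist_force: [-0.1, -0.7, 0.7]
gripper_width: 0.005
```

```bash
python3 - <<'E'
from h import *; from station import capture,telemetry
s=telemetry.sense();d=s['tcp_pos'][:2]-RO;print(d@RX,d@RYv,s['tcp_pos'])
S=capture('side')
z=lambda im,x,y,w,h:cv2.resize(im[y:y+h,x:x+w],(560,420),interpolation=cv2.INTER_CUBIC)
cv2.imwrite('pics/c3.png',z(S['color'],195,185,140,105))
E
```

```text
0.06643316417259373 -0.027765575827903555 [ 0.565  -0.0462  0.1251]
```

View pics/c3.png

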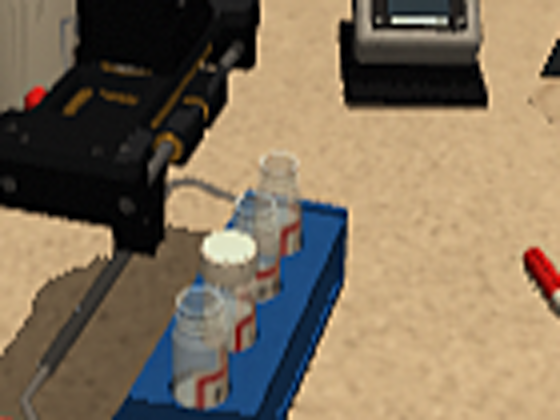

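The bail lies folded at its stop, with the bar's top near 55 mm, and the four vials are in place. I'll raise, turn the jaws along rack x, open, and measure the cap.

Emit:
drive_tool(
  series=[
    [0,0,-0.5,0],
    [0,-0.4,-0.9,-0.1],
    [0,-0.8,-0.9,-0.2],
    [0,-0.8,-0.9,-0.3],
    [0,-0.8,-0.9,-0.4],
    [0,-0.8,-0.9,-0.5],
    [0,-0.8,-0.9,-0.6],
    [0,-0.8,-0.9,-0.7],
    [0,-0.8,-0.9,-0.785],
    [0,-0.8,-0.9,-0.785],
  ],
  fingers=46,
)

```text
time_s: 5.42
tcp_pos: [0.585, -0.1401, 0.2331]
ee_rot: [[0.208, -0.978, -0.0], [-0.978, -0.208, 0.0], [-0.0, 0.0, -1.0]]
wrist_force: [0.0, 1.0, -0.5]
gripper_width: 0.531
```

```bash
python3 - <<'E'
from h import *; from station import capture,telemetry
s=telemetry.sense();print(s['tcp_pos'],az(s),s['joints'],s['time_s'])
S=capture('side');T=capture('top')
out=[]
for n,c in(('T',T),('S',S)):
    p=proj(c,rack(0,.021,.102)).astype(int);h=cv2.cvtColor(c['color'],cv2.COLOR_BGR2HSV)
    m=cv2.inRange(h,(0,0,175),(180,80,255));print(n,'expect',p)
    k=big(m,(p[0]-12,p[1]-12,p[0]+12,p[1]+12));(x,y),r=cv2.minEnclosingCircle(k);M=cv2.moments(k)
    print(x,y,r,M['m10']/M['m00'],M['m01']/M['m00'],cv2.boundingRect(k));out.append((x+.5,y+.5))
    cv2.imwrite(f'pics/cap{n}.png',cv2.resize(c['color'][p[1]-30:p[1]+30,p[0]-40:p[0]+40],(400,300)))
P,e=tri(T,out[0],S,out[1]);print(P,e);Q=onz(T,out[0],.102);print(Q)
for X in(P,Q): d=X[:2]-RO;print('rack',d@RX,d@RYv)
print('need',need(s,np.r_[Q[:2],.148]))
a=[cv2.imread(f'pics/cap{n}.png') for n in'TS'];cv2.imwrite('pics/c4.png',np.hstack(a))
E
```

```text
[ 0.585  -0.1401  0.2331] -167.98021989601813 [  1.9381  22.4617  -7.8227  -0.0096 -59.744   10.0865] 5.425
T expect [198 240]
198.5 239.875 4.155292510986328 198.5 239.75 (195, 236, 8, 9)
S expect [251 246]Traceback (most recent call last):
  File "<stdin>", line 9, in <module>
ZeroDivisionError: float division by zero
```

```bash
python3 - <<'E'
from h import *; from station import capture,telemetry
s=telemetry.sense();T=capture('top')
print(proj(T,rack(0,.021,.102)));Q=onz(T,(199,240.4),.102);d=Q[:2]-RO;print(Q,d@RX,d@RYv)
print('need model',need(s,rack(0,.021,.148)),need(s,np.r_[Q[:2],.148]))
E
```

```text
[198.3731 240.345 ]
[ 0.4896 -0.014   0.102 ] -0.0004808599899706345 0.019578459384158475
need model [-1.2031  0.5586  0.7104] [-1.1913  0.5625  0.7104]
```

Emit:
drive_tool(
  series=[
    [-1,0.56,0,0],
    [-1,0.56,0,0],
    [-1,0.56,0,0],
    [-1,0.56,0,0],
  ],
)

```text
time_s: 6.08
tcp_pos: [0.4949, -0.0359, 0.234]
ee_rot: [[0.207, -0.978, 0.001], [-0.978, -0.207, 0.0], [0.0, -0.001, -1.0]]
wrist_force: [0.7, -0.9, -0.7]
gripper_width: 0.526
```

Emit:
drive_tool(
  series=[
    [-0.2,0,0,0],
    [-0.2,0,0.3,0],
    [-0.2,0,0.55,0],
    [-0.2,0,0.71,0],
    [-0.2,0,0.71,0],
    [-0.2,0,0.71,0],
  ],
)

```text
time_s: 6.82
tcp_pos: [0.4911, -0.0132, 0.1488]
ee_rot: [[0.205, -0.979, 0.001], [-0.979, -0.205, 0.0], [0.0, -0.001, -1.0]]
wrist_force: [-0.5, 0.4, -0.0]
gripper_width: 0.525
```

```bash
python3 - <<'E'
from h import *; from station import capture,telemetry
s=telemetry.sense();c=capture('wrist');S=capture('side');print(need(s,rack(-.0002,.0202,.148)),s['time_s'],s['wrist_force'])
z=lambda im,x,y,w,h:cv2.resize(im[y:y+h,x:x+w],(400,300),interpolation=cv2.INTER_CUBIC)
cv2.imwrite('pics/c5.png',np.hstack([cv2.resize(c['color'],(400,300)),z(S['color'],195,185,140,105)]))
E
```

```text
[-0.0019  0.0112  0.0069] 6.825 [-0.4904  0.3982 -0.0285]
```

View pics/c5.png

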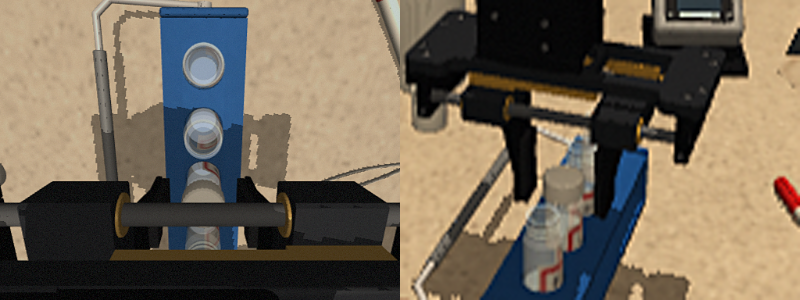

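The fingers straddle the capped vial, with the cap between them in the side view and the open vials undisturbed. I'll close and lift.

Emit:
drive_tool(
  series=[
    [0,0,0,0],
    [0,0,0,0],
    [0,0,0,0],
    [0,0,0,0],
    [0,0,0,0],
    [0,0,0,0],
  ],
  fingers=0,
)

```text
time_s: 7.68
tcp_pos: [0.49, -0.0129, 0.1485]
ee_rot: [[0.206, -0.979, 0.0], [-0.979, -0.206, -0.0], [0.0, -0.0, -1.0]]
wrist_force: [-1.4, -0.4, 2.1]
gripper_width: 0.289
```

Emit:
drive_tool(
  series=[
    [0,0,-0.15,0],
    [0,0,-0.35,0],
    [0,0,-0.6,0],
    [0,0,-0.85,0],
    [0,0,-0.85,0],
    [0,0,-0.85,0],
  ],
)

```text
time_s: 8.43
tcp_pos: [0.4892, -0.0129, 0.2493]
ee_rot: [[0.205, -0.979, -0.002], [-0.979, -0.205, 0.0], [-0.001, 0.002, -1.0]]
wrist_force: [0.0, -0.3, -0.6]
gripper_width: 0.291
```

```bash
python3 - <<'E'
from h import *; from station import capture,telemetry
s=telemetry.sense();c=capture('wrist');S=capture('side');T=capture('top');print(s['tcp_pos'],s['time_s'],s['gripper_width']*87)
print('via corridor',need(s,rack(-.019,-.127,.25)))
z=lambda im,x,y,w,h:cv2.resize(im[y:y+h,x:x+w],(400,300),interpolation=cv2.INTER_CUBIC)
cv2.imwrite('pics/c6.png',np.hstack([cv2.resize(c['color'],(400,300)),z(S['color'],195,165,140,105)]))
E
```

```text
[ 0.4892 -0.0129  0.2493] 8.425 25.302062828297917
via corridor [ 1.2312  0.1471 -0.006 ]
```

View pics/c6.png

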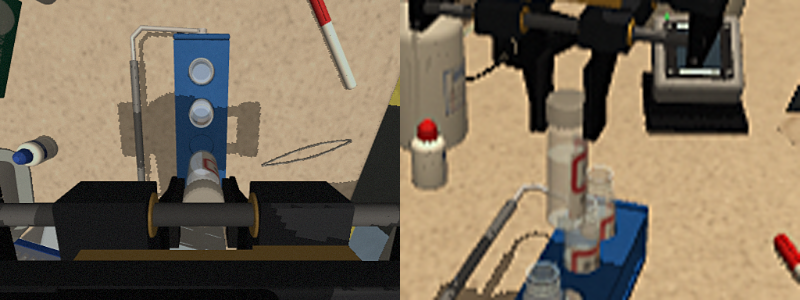

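The vial is drawn clear and upright. The tool can only turn about the vertical, so I'll tilt the vial in the grip: press its foot sideways against the end rim of the fixed rack (-y end, 0.6 rad) while following the pivot arc.

Emit:
drive_tool(
  series=[
    [0.3,0.05,-0.1,0],
    [0.7,0.1,-0.1,0],
    [1,0.15,-0.1,0],
    [1,0.15,-0.1,0],
    [1,0.15,-0.1,0],
  ],
)

```text
time_s: 9.2
tcp_pos: [0.4967, -0.1339, 0.2615]
ee_rot: [[0.205, -0.979, -0.001], [-0.979, -0.205, 0.0], [-0.0, 0.001, -1.0]]
wrist_force: [0.6, 0.2, -0.8]
gripper_width: 0.289
```

Emit:
drive_tool(
  series=[
    [0.23,0,0,0],
    [0.23,0,0.3,0],
    [0.23,0,0.6,0],
    [0.23,0,0.63,0],
    [0.23,0,0.63,0],
  ],
)

```text
time_s: 9.82
tcp_pos: [0.5034, -0.1605, 0.1874]
ee_rot: [[0.207, -0.978, 0.001], [-0.978, -0.207, -0.001], [0.001, -0.001, -1.0]]
wrist_force: [-0.2, 0.5, -0.1]
gripper_width: 0.289
```

```bash
python3 - <<'E'
from h import *; from station import capture,telemetry
s=telemetry.sense();print(s['tcp_pos'],s['time_s'],s['gripper_width']*87,s['wrist_force'])
print('to contact start',need(s,rack(-.019,-.119,.1855)), need(s,rack(-.019,-.115,.1855)))
E
```

```text
[ 0.5034 -0.1605  0.1874] 9.825 25.136471738559344 [-0.2394  0.4585 -0.1175]
to contact start [-0.0634  0.0108  0.0161] [-0.0968  0.0109  0.016 ]
```

Emit:
drive_tool(
  series=[
    [-0.08,0.01,0.016,0],
    [-0.12,0.01,0.01,0],
    [-0.16,0.01,0.007,0],
    [-0.22,0.01,0.006,0],
    [-0.28,0.01,0.011,0],
    [-0.34,0.01,0.021,0],
    [-0.4,0.01,0.036,0],
    [-0.44,0.01,0.052,0],
    [-0.46,0.01,0.06,0],
    [-0.46,0.01,0.06,0],
  ],
)

```text
time_s: 11.08
tcp_pos: [0.49, -0.1071, 0.1793]
ee_rot: [[0.206, -0.979, -0.001], [-0.979, -0.206, 0.0], [-0.0, 0.001, -1.0]]
wrist_force: [1.7, -2.4, 3.4]
gripper_width: 0.288
```

```bash
python3 - <<'E'
from h import *; from station import capture,telemetry
s=telemetry.sense();S=capture('side');T=capture('top');c=capture('wrist');print(s['wrist_force'],s['tcp_pos'])
np.save('t1.npy',dict(S=S,s=s,w=wristcam(c,s)),allow_pickle=True)
p=proj(S,s['tcp_pos']-[0,0,.07]).astype(int);print('tip px',p)
z=lambda im,x,y,w,h:cv2.resize(im[y:y+h,x:x+w],(400,300),interpolation=cv2.INTER_CUBIC)
x0,y0=p[0]-50,p[1]-30;print(x0,y0)
cv2.imwrite('pics/c7.png',np.hstack([cv2.resize(c['color'],(400,300)),z(S['color'],x0,y0,100,75)]))
E
```

```text
[ 1.7437 -2.3966  3.4456] [ 0.49   -0.1071  0.1793]
tip px [274 220]
224 190
```

View pics/c7.png

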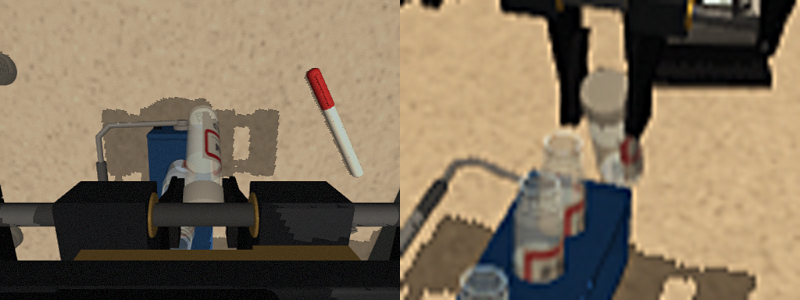

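The vial is now leaning in the grip, base toward tool +x (wrist view top, full-frame about (261,138)). I'll back it off the rim and measure the tilt.

Emit:
drive_tool(
  series=[
    [0.1,0,0,0],
    [0.3,0,-0.1,0],
    [0.6,0,-0.5,-0.05],
    [0.9,0,-0.7,-0.1],
    [0.9,0,-0.7,-0.15],
    [0.9,0,-0.7,-0.15],
    [0.9,0,-0.7,-0.15],
  ],
)

```text
time_s: 12.1
tcp_pos: [0.5116, -0.2128, 0.2624]
ee_rot: [[0.484, -0.875, -0.002], [-0.875, -0.484, 0.001], [-0.002, 0.002, -1.0]]
wrist_force: [0.9, 0.3, -1.4]
gripper_width: 0.288
```

```bash
python3 - <<'E'
from h import *; from station import capture,telemetry
s=telemetry.sense();S=capture('side');T=capture('top');c=wristcam(capture('wrist'),s);print(s['tcp_pos'],az(s),s['joints'],s['time_s'])
np.save('t2.npy',dict(S=S,T=T,s=s,w=c),allow_pickle=True)
p=proj(S,s['tcp_pos']-[0,0,.09]).astype(int)
x0,y0=p[0]-32,p[1]-24;print('side crop',x0,y0,'x6.25')
z=lambda im,x,y,w,h:cv2.resize(im[y:y+h,x:x+w],(400,300),interpolation=cv2.INTER_CUBIC)
cv2.imwrite('pics/c8.png',np.hstack([z(c['color'],180,100,160,120),z(S['color'],x0,y0,64,48)]))
R=s['ee_rot'];t=s['tcp_pos']
print('az x',np.degrees(np.arctan2(R[1,0],R[0,0])))
for f in(.4,.5,.6,.7,.8):
    a=np.array([-np.sin(f),0,-np.cos(f)]);n=np.array([np.cos(f),0,-np.sin(f)]);G=np.array([0,0,.06]);b=G-.0785*a
    k=G+.0135*a
    W=lambda v:t+R@v
    print(f,'wrist up/lo',proj(c,W(b+.013*n)),proj(c,W(b-.013*n)),'side base',proj(S,W(b)),'cap',proj(S,W(k)))
E
```

```text
[ 0.5116 -0.2128  0.2624] -151.0472840255999 [ -5.8419  16.6002 -12.122   -0.0415 -61.4189  34.8144] 12.1
side crop 255 149 x6.25
az x -61.04746728750591
0.4 wrist up/lo [259.1739 151.3208] [259.2063 182.1999] side base [285.558  185.2195] cap [288.4443 157.0778]
0.5 wrist up/lo [259.1588 142.4555] [259.199  172.5485] side base [285.4121 182.7007] cap [288.4748 157.5228]
0.6 wrist up/lo [259.141  133.9267] [259.1895 163.0973] side base [285.2915 180.013 ] cap [288.5005 158.0093]
0.7 wrist up/lo [259.1204 125.8015] [259.1776 153.8769] side base [285.1967 177.1793] cap [288.521  158.5321]
0.8 wrist up/lo [259.0966 118.1625] [259.1633 144.9267] side base [285.128  174.2228] cap [288.5361 159.0859]
```

View pics/c8.png

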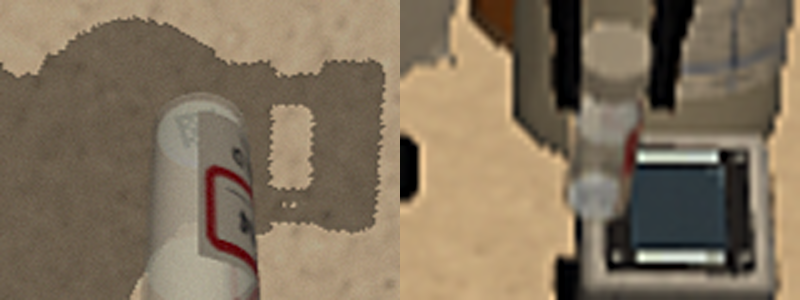

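The vial's base edge sits at wrist row about 137, which matches a tilt of 0.565 rad. The side view gives about 0.58, so the required 0.60 ± 0.14 is met. I'll hover before the reader and re-measure the glass from close by.

```bash
cat >> h.py <<'E'
BT=np.array([.0424,.0017,.1261])
def final(s,W,azr,off=.015):
    a=np.radians(azr);n=np.array([-np.sin(.6)*np.cos(a),-np.sin(.6)*np.sin(a),np.cos(.6)])
    return np.array(W)+off*n-s['ee_rot']@BT
E
python3 - <<'E'
from h import *; from station import telemetry
s=telemetry.sense();W=[.551,-.3885,.074];F=final(s,W,-60.5);print(F,need(s,F))
Hv=F+s['ee_rot']@[-.06,0,-.05];print(Hv,need(s,Hv))
c=np.load('t2.npy',allow_pickle=True).item()['w'];c['eye']=c['eye']+Hv-s['tcp_pos'];print(proj(c,W))
E
```

```text
[ 0.5279 -0.3433  0.2125] [1.0164 0.4134 0.4197]
[ 0.4988 -0.2908  0.2626] [0.5164 0.4134 0.0031]
[260.264   55.4697]
```

Emit:
drive_tool(
  series=[
    [0.25,0.2,0,0],
    [0.5,0.4,0,0],
    [0.52,0.41,0,0],
    [0.52,0.41,0,0],
    [0.52,0.41,0,0],
  ],
)

```text
time_s: 12.88
tcp_pos: [0.4998, -0.2905, 0.2635]
ee_rot: [[0.487, -0.874, -0.0], [-0.874, -0.487, 0.0], [-0.0, -0.0, -1.0]]
wrist_force: [0.8, 0.5, -0.0]
gripper_width: 0.289
```

```bash
python3 - <<'E'
from h import *; from station import capture,telemetry
s=telemetry.sense();c=wristcam(capture('wrist'),s);print(s['tcp_pos'],az(s))
h=cv2.cvtColor(c['color'],cv2.COLOR_BGR2HSV)
g=cv2.inRange(h,(95,60,15),(130,255,110));k=big(g,(190,0,330,130));r=cv2.minAreaRect(k);bx=cv2.boxPoints(r);print(r,bx.tolist(),cv2.contourArea(k))
ap=cv2.approxPolyDP(cv2.convexHull(k),3,True).reshape(-1,2);print(ap.tolist())
W=np.array([.551,-.3885,.074]);a=np.radians(-60.5);X=np.array([np.cos(a)*.825,np.sin(a)*.825,.565]);Y=np.array([-np.sin(a),np.cos(a),0])
for i,j in((-1,1),(1,1),(1,-1),(-1,-1)):print('pred',i,j,proj(c,W+.022*(i*X+j*Y)))
cv2.imwrite('pics/c9.png',cv2.resize(c['color'][0:240,130:450],(800,600),interpolation=cv2.INTER_CUBIC))
E
```

```text
[ 0.4998 -0.2905  0.2635] -150.8885001870314
((262.0, 55.0), (54.0, 58.0), 90.0) [[233.0, 28.0], [291.0, 28.0], [291.0, 82.0], [233.0, 82.0]] 2808.0
[[290, 30], [285, 82], [235, 81], [233, 29]]
pred -1 1 [237.3047  81.4023]
pred 1 1 [233.9098  28.463 ]
pred 1 -1 [292.1084  28.0495]
pred -1 -1 [288.4908  81.0538]
```

View pics/c9.png

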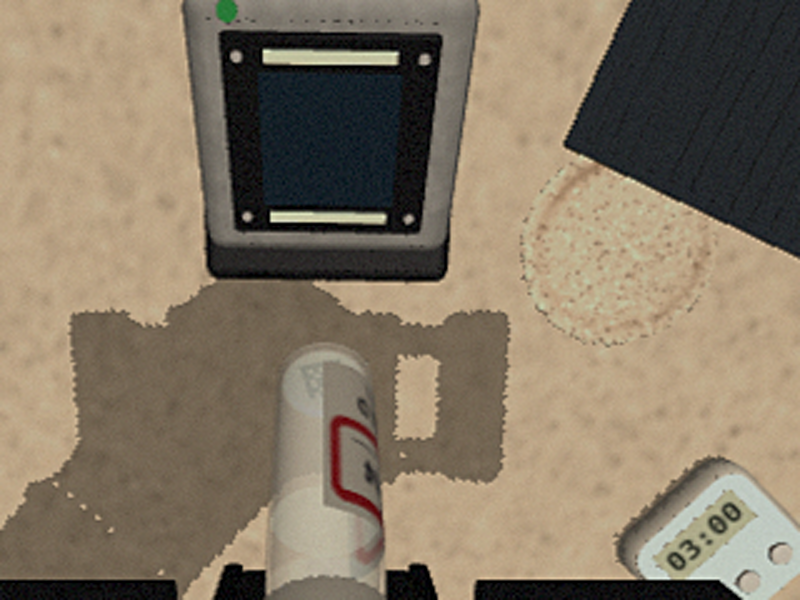

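Seen from near, the glass corners are within about 2 px of the prediction (centre (261,55)), the yaw is square, and the vial tilt is unchanged.

```bash
python3 - <<'E'
from h import *; from station import telemetry
import h; h.BT[1]=.0011
s=telemetry.sense();W=[.551,-.3885,.074]
for o in(.055,.035,.0155):print(o,need(s,final(s,W,-60.5,o)))
E
```

```text
0.055 [0.3091 0.0176 0.1501]
0.035 [0.4032 0.017  0.2876]
0.0155 [0.495  0.0164 0.4217]
```

Emit:
drive_tool(
  series=[
    [0.15,0.01,0.05,0],
    [0.31,0.01,0.15,0],
    [0.36,0.01,0.22,0],
    [0.4,0.01,0.29,0],
    [0.44,0.01,0.34,0],
    [0.47,0.01,0.39,0],
    [0.495,0.01,0.42,0],
    [0.495,0.01,0.42,0],
    [0.495,0.01,0.42,0],
    [0.495,0.01,0.42,0],
  ],
)

```text
time_s: 14.18
tcp_pos: [0.5275, -0.3438, 0.2134]
ee_rot: [[0.486, -0.874, 0.001], [-0.874, -0.486, -0.0], [0.0, -0.0, -1.0]]
wrist_force: [-0.1, -0.2, 0.2]
gripper_width: 0.289
```

```bash
python3 - <<'E'
from h import *; from station import capture,telemetry
s=telemetry.sense();S=capture('side');T=capture('top');c=wristcam(capture('wrist'),s);s2=telemetry.sense();print(s['tcp_pos'],need(s,final(s,[.551,-.3885,.074],-60.5,.0155)),s2['wrist_force'],s2['gripper_width']*87,s['time_s'])
R=s['ee_rot'];t=s['tcp_pos']
for f in(.5,.57,.64):
    b=np.array([.0785*np.sin(f),.0,.06+.0785*np.cos(f)]);n=np.array([np.cos(f),0,-np.sin(f)])
    print(f,'side base',proj(S,t+R@b),'low',proj(S,t+R@(b-.013*n)),'wrist up',proj(c,t+R@(b+.013*n)))
print('glass side',proj(S,[.551,-.3885,.074]),'wrist',proj(c,[.551,-.3885,.074]))
z=lambda im,x,y,w,h:cv2.resize(im[y:y+h,x:x+w],(400,300),interpolation=cv2.INTER_CUBIC)
cv2.imwrite('pics/c10.png',np.vstack([np.hstack([z(c['color'],180,60,160,120),z(S['color'],265,145,68,51)]),np.hstack([z(S['color'],190,190,140,105),z(T['color'],150,190,120,90)])]))
E
```

```text
[ 0.5275 -0.3438  0.2134] [-0.006  -0.0038  0.0048] [ 0.1713 -0.5907 -0.9899] 25.009951380002562 14.175
0.5 side base [299.2398 180.5508] low [299.5393 184.3189] wrist up [259.1605 142.4568]
0.57 side base [299.1221 178.9341] low [299.3835 182.8669] wrist up [259.1484 136.4477]
0.64 side base [299.0203 177.2506] low [299.2431 181.3309] wrist up [259.1349 130.6254]
glass side [298.9316 182.121 ] wrist [260.8695 137.8152]
```

View pics/c10.png

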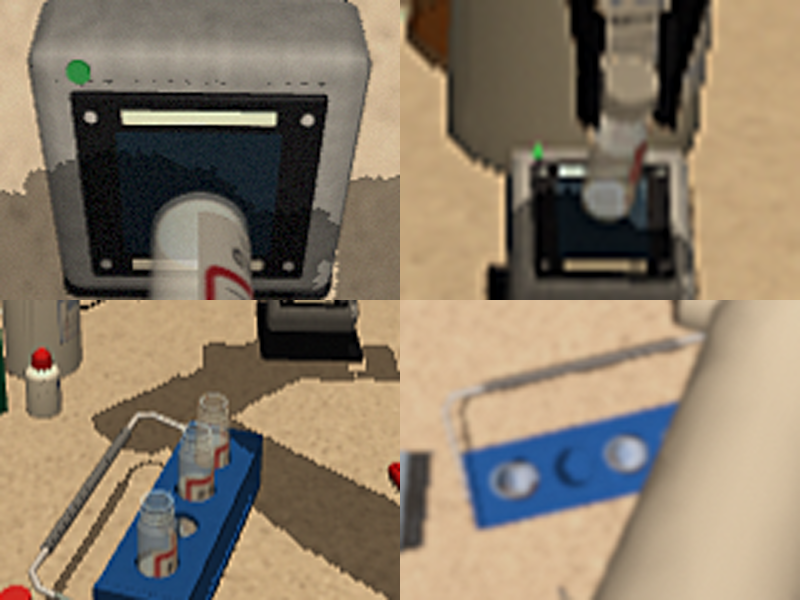

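The base disc is at side (300,179), against a prediction of (299,179), and its upper edge is at wrist row 137, against 136.4. It sits over the glass, the bail is folded, and the three open vials and the red dropper are in place. I'm handing in.

```bash
python3 - <<'E'
from station import order,telemetry
s=telemetry.sense();print(abs(s['joint_velocities']).max(),s['wrist_force'],s['gripper_width'])
print(order.finish_job())
E
```

```text
0.10041640795053246 [ 0.17132398 -0.59067372 -0.98989658] 0.28747070551727083
the job is handed in; nothing more can be done
None
```

I folded the bail back to its stop and drew the white-capped vial straight up. I then tilted it about 0.57 rad in the grip by pressing its foot against the rack's end rim, since the tool could only turn about the vertical. I brought it over the reader window and handed in at about 14 s with the gripper still holding it. The hand-in gives no verdict.

| Check | Result |
|---|---|
| Vial axis | About 0.57–0.58 rad lean, against the glass normal's 0.60 |
| Base height above the glass | About 15 mm, a calculated figure: both cameras agree with it, but I did not measure it directly |
| Base centring | About 1 mm sideways by the wrist camera; the side camera suggested 2–3.5 mm, still inside the 9 mm limit |
| Contact with the reader | No sign of any; wrist force about 1 N, which is noise level |
| Vial and arm motion | Arm still (joint speeds 0.1°/s or less), grip held |
| Bail and open vials | Bail folded; the three open vials upright in their places |
| Dropper bottles | The red one looked in place in the last pictures. The blue one was not in them; I last saw it standing before the tilt, and nothing went near it after that |

An automatic check of the cap in the side view failed early on. I used the top view instead, which agreed with the rack position to about 1.5 mm.

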